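# Slide a veneer tray across the gap into its shelf bay

### The arm

A 7-joint arm with a two-finger parallel gripper is mounted at the origin on the work surface. World frame = base frame: x ahead of the robot, y to its left, z up, the work surface at z = 0. Lengths are in m, angles in rad, forces in N, time in s.
With the tool pointing down it reaches from about 0.4 to 0.9 m from the base axis. Payload 5.6 kg.
Tool frame: the origin (TCP) lies on the centre line of the jaws, within the pads' length; the fingertips stand 25 mm ahead of it and the grasp point (between the pads) lies 6 mm ahead of it; z points along the fingers, y is the line along which they close (so a half turn about z gives the same grasp; the last joint's range is limited). The gripper opens to 92 mm and grips with 3 to 60 N. Pads are 20 mm wide; open, the fingers measure 128 mm over their backs; the gripper's body (75 mm by 189 mm) begins 69 mm behind the grasp point.
Start: joints at [1.23, 0.468, -0.012, 1.603, 0.006, 1.071, -0.056], TCP at [0.191, -0.621, 0.24] pointing down, gripper open.
Joint ranges: [-2.53, 2.53], [-0.31, 2.02], [-1.57, 1.55], [0.28, 2.44], [-1.29, 4.43], [0.15, 1.84], [-2.92, 2.92]. Speed limits (rad/s): [2.57, 2.57, 3.14, 3.14, 3.14, 3.14, 3.14].

### API

Orientations are given as [roll, pitch, yaw] about the fixed x, y, z axes, in that order (R = Rz(yaw) Ry(pitch) Rx(roll)).
In Python, from station import robot gives the robot as it stands.
- The arm moves only by the tool apply_moves, never from a script. Its argument "rows" is one flat list of numbers, 6 for each row, row after row: the shift along the tool's x, y, z in cm, then the turn, a rotation vector about the tool's x, y, z in rad. A call has 1 to 12 rows; each row shifts and turns the commanded pose from where the row before left it, along the tool's axes as they then stand; what a row does not reach is not made up. A row lasts 1/10 s, in which the tool goes at most 50 mm and 8.59 degrees, less where a joint would pass 70% of its speed; a pose out of reach is approached as far as the arm can. A call with a gripper value outside its range is refused whole. "hand" is the closure, from -1 (fully open) to 1 (shut), so that 0 is half open, set as the call begins (left out, the last holds). The fingers move at their own pace and stop on an object; "squeeze" is the grip in N (left out, the last holds). Time passes only in rows, so rows that do not move let the fingers close. It gives the time, the measured TCP pose, the force, the opening and the grip force at its end, in the units of the state.
- robot.read_state(): the state, without advancing time (a new reading comes with each control period).
- robot.snapshot(name): name is "scene" or "side" or "wrist"; returns the picture (420x560x3 uint8, red, green, blue); there is no depth.
- robot.calibration(name): a dict with "fov_y" (degrees; the focal length in pixels is half the picture's height over the tangent of half this angle, whatever the lens; pixels are square), "cx", "cy" (the principal point, pixels), "distortion" ([k1, k2, p1, p2, k3] as OpenCV has them; the pictures are not rectified), "cam_to_world" (4x4, takes a point from camera to world coordinates). Camera axes: x right, y down, z forward; pixel columns grow to the right and rows downward; lengths in m; the calibration is good to about 2 mm. A picture is of the moment at which its call begins: read the wrist's pose just before it. calibration takes no time and is no camera call; for the wrist camera it gives the pose at the moment of the call.
- robot.hand_in(): hands the job in; it is judged then, once.
The state is a dict: "time": time; "joint_pos": joint angles; "qvel": joint speeds; "joint_torque": joint torques, N m; "eef_pos": TCP position; "tcp_rot": TCP orientation; "force": force on the tool from outside, world axes, zero at the start; "moment": the same for the moment, N m; "opening": finger opening in m; "finger_force": force on a finger pad.
Only numpy, scipy, OpenCV 4.12 (cv2) and the standard library are available. Lean on these libraries where they do the work, as an engineer would, in place of code of your own. Each camera call takes 0.05 s, during which the arm holds its last target. There are 200 camera calls.

### The job

Take the wooden tray by its upright grip bar and slide it, without lifting, across the open gap and into the bay between the low side lips of the other deck; the veneer bundle makes it nose-heavy, so hold the tail down while it crosses and do not let it sag into the gap. Feel for the end stop, press the tray gently but firmly home so that the stop's sprung plate is pushed right in, and hold it there a moment. Then let go, leaving the tray against the plate with the bundle on it and the other stock undisturbed.

Things in the scene. Friction and masses are not known exactly. Their poses are not given: they have to be found in the camera images.
- tray: Pale wooden tray board 150 (x) by 240 (y) mm, rims to 16 mm high, 0.35 kg. Origin: centre of its underside; z up; its +y end leads, faces the gap and is slightly bevelled below. With its bundle it balances 80 to 95 mm behind the leading edge: once more than that overhangs, it tips nose-down unless its tail is held down.
- tray_grip (a point): Centre of the grip bar on the tray, half-way up the part to grip, 34 mm above the tray's underside: an upright wooden bar across the tray, 90 mm along the tray's x, 20 mm thick along its y, its top 52 mm above the underside. It lies 70 mm behind (-y) the tray's centre, 50 mm from the tail edge. Axes as the tray.
- tray_front (a point): Middle of the tray's leading edge, at the level of its underside, 190 mm ahead (+y of the tray) of the grip bar's centre; axes as the tray.
- bundle: Strapped bundle of dark veneer sheets, 130 (x) by 105 (y) by 45 mm high, 0.35 to 0.65 kg, lying loose inside the rims at the tray's leading end, 58 mm ahead of the tray's centre. Origin: centre of its underside.
- near_deck: The fixed low stand on which the tray starts: brown board 210 mm (x) by 300 mm (y), its top 90 mm above its origin, which is the centre of its underside. Its +y edge, 150 mm from the origin, borders the gap. Its +y axis is the direction to push.
- far_deck: Fixed stand beyond the gap, axes parallel to and level with the near deck: board 210 (x) by 230 (y) mm, top 90 mm above its origin, which is at floor level, 100 mm past its -y edge. That edge has a bevel 20 mm wide and 5 mm deep; the level top starts 80 mm before the origin. Gap between level tops 110 to 130 mm. Two side lips 24 mm high, 176 mm apart, start 65 mm before the origin.
- stop: Fixed feet at the far deck's end; origin at their underside. They carry the end stop, 36 mm high, clamped at an unmeasured reach: a bar with a steel plate sprung out 4 mm (1.2 N) in front. Plate pushed in, its face is 20 to 56 mm to -y of this origin. Feel for it: the tray's leading edge is to push it in and bed with about 10 N (over 5) past sliding friction for 0.5 s; over 22 N the clamp slips.
- veneer_roll: Bystander: upright roll of brown veneer, 96 mm across, 130 mm high. Origin: centre of its underside.
- carton: Bystander: closed cardboard carton 90 by 120 by 80 mm high. Origin: centre of its underside.
- tape_roll: Bystander: flat ring of wooden edge banding, 90 mm across, 30 mm high. Origin: centre of its underside.
There are look-alikes about, which are no part of the job. Of the things shaped like the bundle, the dark wooden one is meant.

How it is judged:
By the outcome, as a careful person would: the job done as asked, in the order asked, and still so for the second after the job is handed in, with the robot touching nothing.
It also fails if it takes over 69 s, if anything falls off the work surface, if the arm or the gripper's body presses on something with over 40 N, if the wrist force passes 120 N, or if a joint passes its speed limit or range.

## Working session

There is one attempt and no reset: what is moved stays moved. The work goes in short steps, Python scripts to look and compute and a tool call to move; the robot and the scene stay as the last step left them, time stands still between calls to the robot, and variables do not carry over. Pictures are saved under pics/ and viewed, at most 10 in all, crops included, and the job is handed in when it is done.

Besides the shell and the picture viewer there is one more tool, called as name(argument=value, ...), one argument or row to a line, values as JSON. apply_moves: Moves the arm, as the interface text tells. Its arguments: {"type":"object","properties":{"rows":{"type":"array"},"hand":{"type":"number"},"squeeze":{"type":"number"}},"required":["rows"]}

```bash
mkdir -p pics; cat > h.py <<'E'
import numpy as np, cv2
from station import robot
def K(c):
    f=210/np.tan(np.radians(c["fov_y"])/2); return np.array([[f,0,c["cx"]],[0,f,c["cy"]],[0,0,1.]])
def ray(name,px,z,c=None):
    c=c or robot.calibration(name); T=np.array(c["cam_to_world"])
    u=cv2.undistortPoints(np.array(px,float).reshape(-1,1,2),K(c),np.array(c["distortion"],float)).reshape(-1,2)
    d=np.c_[u,np.ones(len(u))]@T[:3,:3].T; o=T[:3,3]
    return o+d*((z-o[2])/d[:,2])[:,None]
def proj(name,P,c=None):
    c=c or robot.calibration(name); T=np.linalg.inv(np.array(c["cam_to_world"]))
    return cv2.projectPoints(np.array(P,float).reshape(-1,1,3),cv2.Rodrigues(T[:3,:3])[0],T[:3,3],K(c),np.array(c["distortion"],float))[0].reshape(-1,2)
def snap(name,fn):
    im=robot.snapshot(name); cv2.imwrite("pics/"+fn,im[:,:,::-1]); return im
E
python3 - <<'E'
from h import *
np.set_printoptions(precision=3,suppress=True)
for n in("scene","side"):
    snap(n,n+"1.png")
    c=robot.calibration(n); print(n,c["fov_y"],np.array(c["cam_to_world"])[:3,3])
snap("wrist","wrist1.png")
s=robot.read_state();print(s)
E
```

```text
scene 51.803749158889474 [1.165 0.066 1.001]
side 54.99682067528202 [ 0.383 -0.673  0.607]
{'time': 0.15, 'joint_pos': array([ 1.23 ,  0.468, -0.012,  1.603,  0.006,  1.071, -0.056]), 'qvel': array([-0.   , -0.002,  0.   , -0.002, -0.   , -0.   ,  0.001]), 'joint_torque': array([  0.001, -52.095,  -0.012, -24.398,  -0.057,   0.015,   0.   ]), 'eef_pos': array([ 0.191, -0.621,  0.239]), 'tcp_rot': array([-3.14 ,  0.   ,  0.298]), 'force': array([-0.267, -0.541,  0.581]), 'moment': array([0.007, 0.026, 0.018]), 'finger_force': 0.0, 'opening': 0.09179738923806272}
```

View pics/scene1.png

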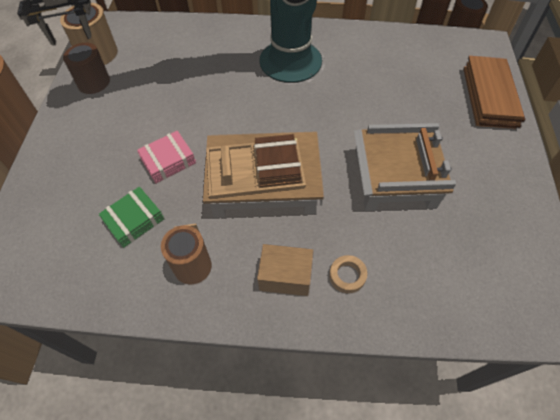

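View pics/side1.png

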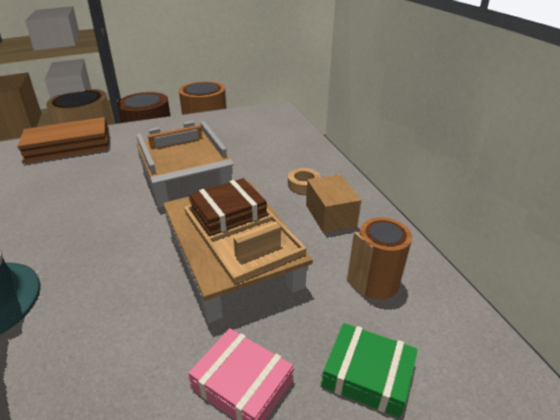

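The tray is at scene (254,165) with its grip bar at (226,162) and the dark bundle at (278,160). Look-alikes for the bundle are pink (167,156), green (132,215) and the brown stack (493,90). I choose the dark strapped one on the tray. The far deck is at (404,165), with the stop bar at (432,150).

```bash
python3 - <<'E'
import cv2
im=cv2.imread("pics/scene1.png")
cv2.imwrite("pics/c1.png",cv2.resize(im[115:215,195:335],None,fx=5.7,fy=5.7,interpolation=cv2.INTER_CUBIC))
cv2.imwrite("pics/c2.png",cv2.resize(im[115:215,340:470],None,fx=6,fy=6,interpolation=cv2.INTER_CUBIC))
E
```

```text
(no output)
```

View pics/c1.png

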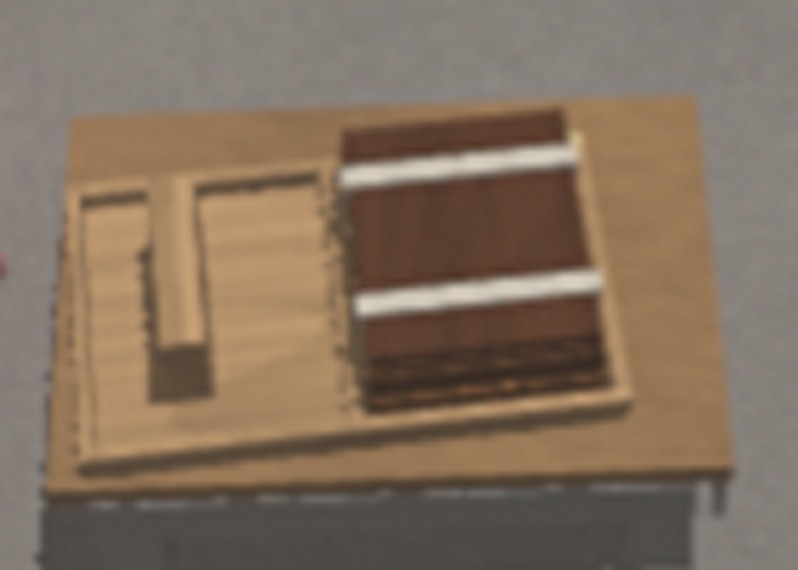

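View pics/c2.png

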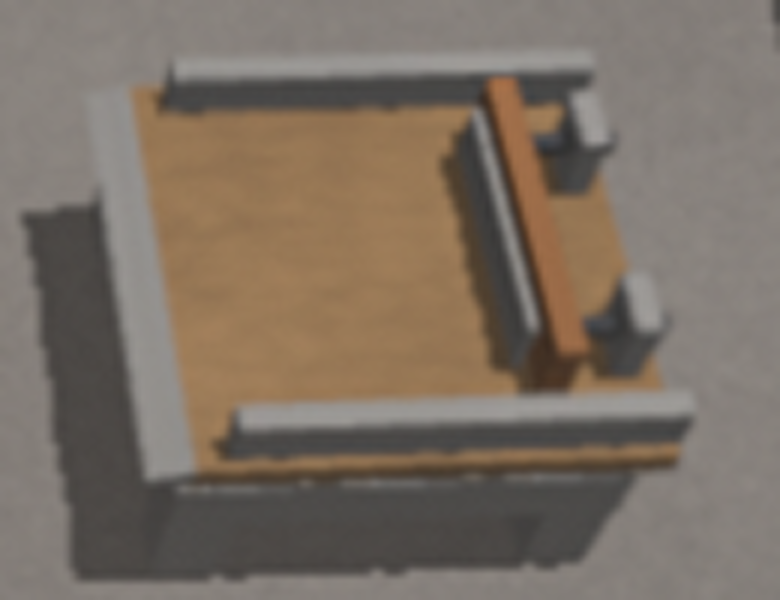

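```bash
python3 - <<'E'
from h import *
np.set_printoptions(precision=4,suppress=True)
def w(p,z,o,s):
    p=(np.array(p,float)+.5)/s-.5+np.array(o); return ray("scene",p,z)[:,:2]
def d(a,b): return np.linalg.norm(a-b),np.degrees(np.arctan2(*(b-a)[::-1]))
A=((195,115),5.7);B=((340,115),6)
n=w([(72,118),(697,96),(733,470),(48,492)],.09,*A);print("near",n,n.mean(0),[d(n[i],n[(i+1)%4]) for i in range(4)])
b=w([(152,178),(190,178),(205,345),(158,345)],.142,*A);print("bar",b,b.mean(0),[d(b[i],b[(i+1)%4]) for i in range(4)])
t=w([(68,187),(578,135),(631,400),(80,465)],.106,*A);print("tray",t,t.mean(0),[d(t[i],t[(i+1)%4]) for i in range(4)])
f=w([(135,88),(195,472),(680,450)],.09,*B);print("far",f,d(f[0],f[1]),d(f[1],f[2]),f[:2].mean(0))
l=w([(173,82),(593,74),(240,408),(692,395)],.114,*B);print("lips",l,d(l[0],l[1]),d(l[2],l[3]),d(l[0],l[2]))
p=w([(472,112),(530,328)],.126,*B);print("plate",p,d(*p))
E
```

```text
near [[ 0.4221 -0.1976]
 [ 0.3876  0.0993]
 [ 0.5972  0.1218]
 [ 0.6295 -0.1737]] [ 0.5091 -0.0376] [(np.float64(0.2988902059233637), np.float64(96.64100843131271)), (np.float64(0.2108416385476821), np.float64(6.114666438285006)), (np.float64(0.2972446073058697), np.float64(-83.77290175792277)), (np.float64(0.20868562992551676), np.float64(-173.43682634457545))]
bar [[ 0.4961 -0.1414]
 [ 0.4949 -0.1246]
 [ 0.5833 -0.1057]
 [ 0.5847 -0.1256]] [ 0.5398 -0.1243] [(np.float64(0.016848507449448328), np.float64(93.86796351643387)), (np.float64(0.09038918515217893), np.float64(12.037080103173667)), (np.float64(0.01993277443029433), np.float64(-86.0229715866219)), (np.float64(0.09004044271595543), np.float64(-169.90941095258998))]
tray [[ 0.4759 -0.188 ]
 [ 0.4289  0.0442]
 [ 0.5746  0.0756]
 [ 0.6245 -0.158 ]] [ 0.526  -0.0566] [(np.float64(0.23684379749392334), np.float64(101.42452285855718)), (np.float64(0.14901971765331481), np.float64(12.1854345015204)), (np.float64(0.23891384823010173), np.float64(-77.94499250845098)), (np.float64(0.15163555868487633), np.float64(-168.6044208602195))]
far [[0.37   0.2234]
 [0.5772 0.2439]
 [0.5509 0.4521]] (np.float64(0.2081860317403881), np.float64(5.631618087935069)) (np.float64(0.20995735332538137), np.float64(97.21726810973355)) [0.4736 0.2336]
lips [[0.3861 0.2365]
 [0.3649 0.429 ]
 [0.56   0.2589]
 [0.5389 0.4508]] (np.float64(0.19364171102673125), np.float64(96.28935290290542)) (np.float64(0.19304191701274268), np.float64(96.26416157265213)) (np.float64(0.17536760296066217), np.float64(7.34656940371511))
plate [[0.4028 0.3666]
 [0.5186 0.3805]] (np.float64(0.1166914758583044), np.float64(6.816792607287136))
```

View pics/wrist1.png

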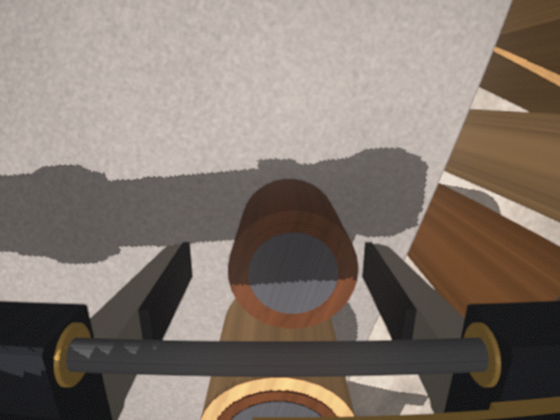

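apply_moves(
  rows=[2.4,-1.86,0,0,0,0,2.4,-1.86,0,0,0,0,2.4,-1.86,0,0,0,0,2.4,-1.86,0,0,0,0,2.4,-1.86,0,0,0,0,2.4,-1.86,0,0,0,0,2.4,-1.86,0,0,0,0,2.4,-1.86,0,0,0,0,2.4,-1.86,0,0,0,0,2.4,-1.86,0,0,0,0],
  hand=0,
  squeeze=40,
)

```text
time: 1.15
eef_pos: [0.366, -0.372, 0.2395]
tcp_rot: [-3.141, 0.0, 0.298]
force: [0.2, 0.6, -0.6]
opening: 0.0456
finger_force: 0.0
```

apply_moves(
  rows=[2.4,-1.86,0,0,0,0,2.4,-1.86,0,0,0,0,2.4,-1.86,0,0,0,0,2.4,-1.86,0,0,0,0,2.4,-1.86,0,0,0,0,2.4,-1.86,0,0,0,0,2.4,-1.86,0,0,0,0,2.4,-1.86,0,0,0,0,2.4,-1.86,0,0,0,0,2.4,-1.86,0,0,0,0,0,0,0,0,0,0.094,0,0,0,0,0,0],
)

```text
time: 2.35
eef_pos: [0.5406, -0.1241, 0.2392]
tcp_rot: [-3.141, 0.001, 0.205]
force: [-0.7, -0.4, -0.2]
opening: 0.0459
finger_force: 0.0
```

```bash
python3 - <<'E'
from h import *
np.set_printoptions(precision=4,suppress=True)
s=robot.read_state();print(s["time"],s["eef_pos"],s["tcp_rot"],s["force"],s["moment"],s["opening"])
snap("wrist","w2.png")
# predicted bar-top corners
b=np.array([[.4961,-.1414,.142],[.4949,-.1246,.142],[.5833,-.1057,.142],[.5847,-.1256,.142]])
print(proj("wrist",b))
E
```

```text
2.35 [ 0.5406 -0.1241  0.2392] [-3.1414  0.0007  0.2052] [-0.6868 -0.426  -0.2312] [ 0.0288  0.038  -0.0308] 0.04592529038262083
[[286.6041 273.9293]
 [264.8624 271.2611]
 [263.0954 153.2318]
 [291.6228 157.1449]]
```

View pics/w2.png

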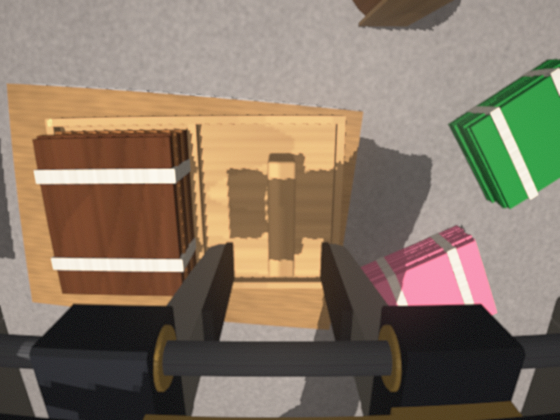

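The close view shows the bar at columns 268–294, midway between the fingers (233–322) and parallel to the pads, with the dark bundle at (115,210). I'll shift 3 mm toward the tail, descend and grip.

apply_moves(
  rows=[0,0.3,1.5,0,0,0,0,0,1.5,0,0,0,0,0,1.5,0,0,0,0,0,1.5,0,0,0,0,0,1.5,0,0,0,0,0,1.2,0,0,0,0,0,1,0,0,0,0,0,0.5,0,0,0,0,0,0.4,0,0,0,0,0,0,0,0,0,0,0,0,0,0,0],
)

```text
time: 3.5
eef_pos: [0.5414, -0.1279, 0.134]
tcp_rot: [3.141, -0.001, 0.204]
force: [-1.0, 0.5, 0.4]
opening: 0.046
finger_force: 0.0
```

apply_moves(
  rows=[0,0,0,0,0,0,0,0,0,0,0,0,0,0,0,0,0,0,0,0,0,0,0,0,0,0,0,0,0,0,0,0,0,0,0,0,0,0,0,0,0,0,0,0,0,0,0,0],
  hand=1,
  squeeze=50,
)

```text
time: 4.3
eef_pos: [0.5411, -0.1273, 0.1338]
tcp_rot: [-3.141, -0.0, 0.204]
force: [-2.3, 3.5, 6.0]
opening: 0.0194
finger_force: 50.0
```

apply_moves(
  rows=[-0.24,-0.3,0,0,0,0.0094,-0.24,-0.3,0,0,0,0.0094,-0.24,-0.3,0,0,0,0.0094,-0.24,-0.3,0,0,0,0.0094,-0.24,-0.3,0,0,0,0.0094,-0.24,-0.3,0,0,0,0.0094,-0.24,-0.3,0,0,0,0.0094,-0.24,-0.3,0,0,0,0.0094,-0.24,-0.3,0,0,0,0.0094,-0.24,-0.3,0,0,0,0.0094],
)

```text
time: 5.3
eef_pos: [0.5131, -0.1052, 0.1338]
tcp_rot: [3.138, -0.002, 0.106]
force: [1.8, -5.5, 1.3]
opening: 0.0197
finger_force: 50.0
```

```bash
cat > st.py <<'E'
from h import *
np.set_printoptions(precision=4,suppress=True)
s=robot.read_state();p=s["eef_pos"];a=.11
e=np.array([np.cos(a),np.sin(a)]);u=np.array([-e[1],e[0]])
print(s["time"],"lat %.4f s %.4f z %.4f"%(p[:2]@e,p[:2]@u,p[2]),"rot",s["tcp_rot"],"F lat,push,z",s["force"][:2]@e,s["force"][:2]@u,s["force"][2],"M",s["moment"],s["opening"],s["finger_force"])
E
python3 st.py
```

```text
5.3 lat 0.4984 s -0.1609 z 0.1338 rot [ 3.1384 -0.0018  0.1056] F lat,push,z 1.2151081959813523 -5.619877368152938 1.334131873118311 M [-0.6304 -0.1546 -0.0708] 0.019688608663458403 50.02172291278839
```

```bash
python3 - <<'E'
from h import *
im=snap("scene","s3.png")
cv2.imwrite("pics/c3.png",cv2.resize(im[110:215,200:470,::-1],None,fx=2.96,fy=2.96,interpolation=cv2.INTER_CUBIC))
E
```

```text
(no output)
```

View pics/c3.png

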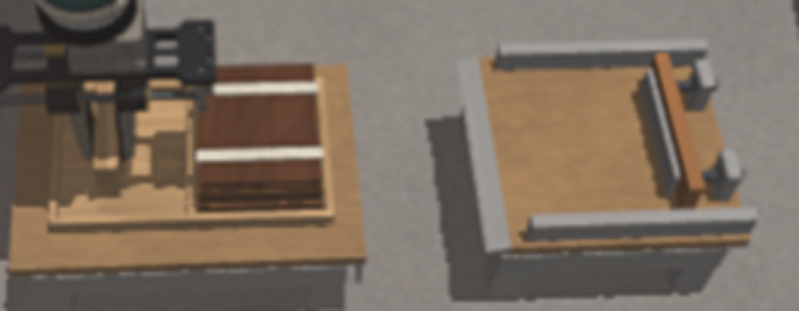

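```bash
python3 - <<'E'
from h import *
np.set_printoptions(precision=4,suppress=True)
p=(np.array([(52,222),(332,213),(322,72)],float)+.5)/2.96-.5+np.array([200,110])
w=ray("scene",p,.106)[:,:2];a=.11
e=np.array([np.cos(a),np.sin(a)]);u=np.array([-e[1],e[0]])
print(w@e,w@u,np.degrees(np.arctan2(*(w[1]-w[0])[::-1])))
E
```

```text
[0.5706 0.5707 0.4177] [-0.2059  0.0289  0.0309] 96.27244666730033
```

apply_moves(
  rows=[0,-0.5,0,0,0,0,0,-0.6,0,0,0,0,0,-0.6,0,0,0,0,0,-0.6,0,0,0,0,0,-0.6,0,0,0,0,0,-0.6,0.1,0,0,0,0,-0.6,0.1,0,0,0,0,-0.6,0.1,0,0,0,0,-0.6,0.1,0,0,0],
)

```text
time: 6.25
eef_pos: [0.5105, -0.0586, 0.1336]
tcp_rot: [3.13, -0.007, 0.103]
force: [-1.4, -22.9, 31.7]
opening: 0.0198
finger_force: 50.2
```

```bash
python3 st.py
```

```text
6.25 lat 0.5010 s -0.1143 z 0.1336 rot [ 3.1297 -0.0073  0.1034] F lat,push,z -3.9373269777284468 -22.624975165740302 31.706187866440004 M [-4.1428  0.6761  0.2177] 0.019832043144248655 50.20445466041565
```

apply_moves(
  rows=[0,0,-0.1,0,0,0,0,0,-0.1,0,0,0,0,0,-0.07,0,0,0,0,0,0,0,0,0],
)

```text
time: 6.65
eef_pos: [0.5088, -0.0534, 0.1337]
tcp_rot: [3.137, -0.004, 0.106]
force: [2.1, -7.8, 7.4]
opening: 0.0197
finger_force: 50.0
```

```bash
python3 st.py
```

```text
6.65 lat 0.4999 s -0.1089 z 0.1337 rot [ 3.1371 -0.0045  0.1055] F lat,push,z 1.1815239701143754 -7.983822306543256 7.353484381577424 M [-1.2761 -0.1838 -0.1497] 0.019744938441999905 50.00436544418335
```

apply_moves(
  rows=[-0.02,-0.5,0,0,0,0,-0.02,-0.6,0,0,0,0,-0.02,-0.6,0,0,0,0,-0.02,-0.6,0,0,0,0,-0.02,-0.6,0.02,0,0,0,-0.02,-0.6,0.02,0,0,0,-0.02,-0.5,0.02,0,0,0,0,0,0,0,0,0],
  squeeze=60,
)

```text
time: 7.45
eef_pos: [0.5034, -0.0142, 0.1337]
tcp_rot: [3.136, -0.005, 0.106]
force: [2.1, -9.7, 12.6]
opening: 0.0197
finger_force: 60.0
```

```bash
python3 st.py
```

```text
7.45 lat 0.4988 s -0.0694 z 0.1337 rot [ 3.136  -0.0049  0.106 ] F lat,push,z 1.0003181188798014 -9.911922158688062 12.581933753440557 M [-1.5132  0.1555  0.078 ] 0.019677905986310633 60.01401364803314
```

apply_moves(
  rows=[-0.02,-0.5,0,0,0,0,-0.02,-0.5,0,0,0,0,-0.02,-0.5,0,0,0,0,-0.02,-0.5,0,0,0,0,0,-0.4,0,0,0,0,0,-0.4,0,0,0,0,0,0,0,0,0,0],
)

```text
time: 8.15
eef_pos: [0.4998, 0.0131, 0.1337]
tcp_rot: [3.136, -0.005, 0.106]
force: [1.9, -11.2, 14.2]
opening: 0.0195
finger_force: 60.0
```

```bash
python3 st.py; python3 - <<'E'
from h import *
im=snap("side","d4.png")
cv2.imwrite("pics/c4.png",cv2.resize(im[110:310,120:320,::-1],None,fx=3,fy=3,interpolation=cv2.INTER_CUBIC))
E
```

```text
8.15 lat 0.4982 s -0.0418 z 0.1337 rot [ 3.1357 -0.0049  0.1057] F lat,push,z 0.6578085679975958 -11.368832144181361 14.175884597805116 M [-1.8472  0.0827  0.0574] 0.019531058058557704 60.015106201171875
```

View pics/c4.png

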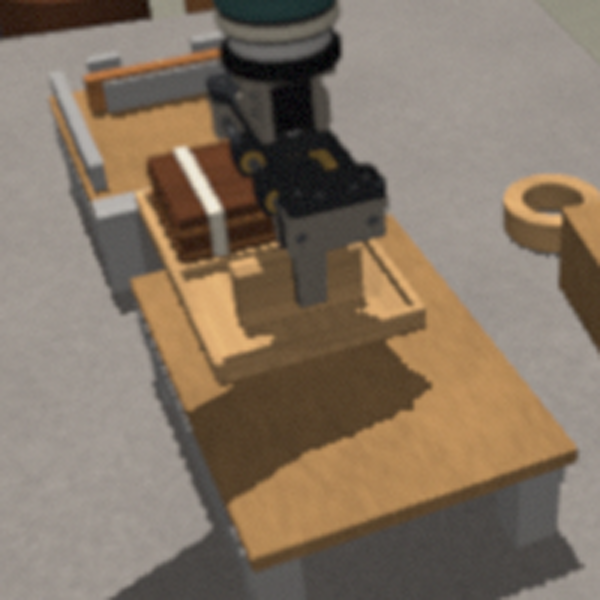

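The tray lies flat on the near deck with its tail down and its nose close to the far deck's bevel (145,200 in the crop). The bundle is in place, so I carry on.

apply_moves(
  rows=[0,-0.4,0,0,0,0,0,-0.4,0,0,0,0,0,-0.4,0.01,0,0,0,0,-0.4,0.01,0,0,0,0,-0.4,0,0,0,0,0,-0.4,0,0,0,0,0,0,0,0,0,0],
)

```text
time: 8.9
eef_pos: [0.4976, 0.0363, 0.1338]
tcp_rot: [3.135, -0.005, 0.105]
force: [0.7, -13.1, 16.9]
opening: 0.0195
finger_force: 60.0
```

```bash
python3 st.py
```

```text
8.9 lat 0.4985 s -0.0186 z 0.1338 rot [ 3.1347 -0.0053  0.1054] F lat,push,z -0.749896027188405 -13.061685401627368 16.947319054041277 M [-2.5037  0.1128  0.1207] 0.01947562112665677 60.006943345069885
```

apply_moves(
  rows=[0,-0.4,0,0,0,0,0,-0.4,0,0,0,0,0,-0.4,0,0,0,0,0,-0.4,0,0,0,0,0,-0.4,0,0,0,0,0,0,0,0,0,0],
)

```text
time: 9.5
eef_pos: [0.4953, 0.0565, 0.1337]
tcp_rot: [3.135, -0.005, 0.105]
force: [1.0, -12.8, 17.3]
opening: 0.0197
finger_force: 60.0
```

```bash
python3 st.py
```

```text
9.5 lat 0.4985 s 0.0018 z 0.1337 rot [ 3.1354 -0.0049  0.1051] F lat,push,z -0.40918227460347023 -12.85443885600033 17.258614871525157 M [-2.082   0.035   0.0949] 0.019717998483580898 60.02729415893555
```

apply_moves(
  rows=[0,-0.5,0,0,0,0,0,-0.5,-0.03,0,0,0,0,-0.5,-0.03,0,0,0,0,-0.5,-0.03,0,0,0,0,-0.5,-0.03,0,0,0,0,-0.5,0,0,0,0,0,-0.5,0,0,0,0,0,-0.5,0,0,0,0,0,0,0,0,0,0],
)

```text
time: 10.4
eef_pos: [0.4897, 0.0979, 0.1337]
tcp_rot: [3.137, -0.003, 0.106]
force: [1.1, -7.6, 8.9]
opening: 0.0197
finger_force: 60.0
```

```bash
python3 st.py
```

```text
10.4 lat 0.4975 s 0.0435 z 0.1337 rot [ 3.1374 -0.0025  0.1062] F lat,push,z 0.2612210135629263 -7.648892376176735 8.913824379949368 M [-1.3551 -0.0299  0.0142] 0.019706458986833365 59.998143911361694
```

apply_moves(
  rows=[0,-0.5,0,0,0,0,0,-0.5,-0.02,0,0,0,0,-0.5,-0.02,0,0,0,0,-0.5,-0.02,0,0,0,0,-0.5,-0.02,0,0,0,0,-0.5,0,0,0,0,0,-0.5,0,0,0,0,0,-0.5,0,0,0,0,0,-0.5,0,0,0,0,0,0,0,0,0,0],
)

```text
time: 11.4
eef_pos: [0.484, 0.1435, 0.1337]
tcp_rot: [3.138, -0.001, 0.107]
force: [1.6, -5.2, 4.5]
opening: 0.0201
finger_force: 60.0
```

```bash
python3 st.py
```

```text
11.4 lat 0.4968 s 0.0895 z 0.1337 rot [ 3.1384 -0.0011  0.1072] F lat,push,z 1.059818651132267 -5.312366834220196 4.452758283336751 M [-0.9276 -0.2446 -0.0169] 0.020067428745531572 59.99052107334137
```

apply_moves(
  rows=[0,-0.3,-0.02,0,0,0,0,-0.3,-0.02,0,0,0,0,-0.3,-0.01,0,0,0,0,-0.3,0,0,0,0,0,-0.3,0,0,0,0,0,-0.3,0,0,0,0,0,-0.3,0,0,0,0,0,-0.3,0,0,0,0],
)

```text
time: 12.2
eef_pos: [0.4811, 0.1667, 0.1337]
tcp_rot: [3.138, -0.0, 0.107]
force: [0.7, -6.6, 2.8]
opening: 0.0196
finger_force: 60.0
```

```bash
python3 st.py
```

```text
12.2 lat 0.4965 s 0.1129 z 0.1337 rot [ 3.1378 -0.0001  0.1067] F lat,push,z -0.018659791840149462 -6.67274228283571 2.8358292694252505 M [-1.0848 -0.3586  0.0417] 0.019565455862603116 59.98718082904816
```

apply_moves(
  rows=[0,-0.15,0,0,0,0,0,-0.15,0,0,0,0,0,-0.15,0,0,0,0,0,-0.15,0,0,0,0,0,-0.15,0,0,0,0,0,-0.15,0,0,0,0],
)

```text
time: 12.8
eef_pos: [0.4802, 0.1755, 0.1337]
tcp_rot: [3.138, -0.0, 0.107]
force: [0.8, -6.4, 2.9]
opening: 0.0192
finger_force: 60.0
```

```bash
python3 st.py
```

```text
12.8 lat 0.4965 s 0.1218 z 0.1337 rot [ 3.1377 -0.0001  0.1066] F lat,push,z 0.04636853893385208 -6.491218390605833 2.8886745764199815 M [-1.1224 -0.2854  0.0502] 0.01923898607376296 59.98764395713806
```

apply_moves(
  rows=[0,-0.1,0,0,0,0,0,-0.1,0,0,0,0,0,-0.1,0,0,0,0],
)

```text
time: 13.1
eef_pos: [0.4798, 0.1785, 0.1337]
tcp_rot: [3.138, -0.0, 0.107]
force: [1.1, -6.9, 2.7]
opening: 0.0196
finger_force: 60.0
```

```bash
python3 st.py
```

```text
13.1 lat 0.4965 s 0.1247 z 0.1337 rot [ 3.1376 -0.      0.1067] F lat,push,z 0.3196747878454428 -6.986943645467241 2.6713347466523985 M [-1.0883 -0.3049 -0.0495] 0.019615783376054897 59.987733364105225
```

apply_moves(
  rows=[0,-0.1,0,0,0,0,0,-0.1,0,0,0,0,0,-0.1,0,0,0,0,0,-0.1,0,0,0,0],
)

```text
time: 13.5
eef_pos: [0.4794, 0.1824, 0.1337]
tcp_rot: [3.138, -0.0, 0.107]
force: [1.3, -7.3, 2.6]
opening: 0.0196
finger_force: 60.0
```

apply_moves(
  rows=[0,-0.1,0,0,0,0,0,-0.1,0,0,0,0],
)

```text
time: 13.7
eef_pos: [0.4792, 0.1844, 0.1337]
tcp_rot: [3.138, 0.0, 0.107]
force: [1.2, -7.2, 3.2]
opening: 0.0196
finger_force: 60.0
```

apply_moves(
  rows=[0,-0.1,0,0,0,0,0,-0.1,0,0,0,0],
)

```text
time: 13.9
eef_pos: [0.479, 0.1862, 0.1337]
tcp_rot: [3.137, 0.0, 0.107]
force: [0.5, -7.0, 3.3]
opening: 0.0198
finger_force: 60.0
```

```bash
python3 st.py
```

```text
13.9 lat 0.4965 s 0.1325 z 0.1337 rot [3.1373 0.0001 0.1065] F lat,push,z -0.23326601512590206 -6.977016601051175 3.261181011669208 M [-1.225  -0.3602  0.02  ] 0.019814170820947535 59.98948574066162
```

apply_moves(
  rows=[0,-0.1,0,0,0,0,0,-0.1,0,0,0,0],
)

```text
time: 14.1
eef_pos: [0.4788, 0.1879, 0.1337]
tcp_rot: [3.137, 0.0, 0.106]
force: [1.0, -8.9, 2.9]
opening: 0.0199
finger_force: 60.0
```

apply_moves(
  rows=[0,-0.1,0,0,0,0,0,-0.1,0,0,0,0],
)

```text
time: 14.3
eef_pos: [0.4788, 0.1886, 0.1337]
tcp_rot: [3.135, 0.0, 0.106]
force: [1.4, -12.6, 5.4]
opening: 0.0195
finger_force: 60.0
```

apply_moves(
  rows=[0,-0.1,0,0,0,0,0,-0.1,0,0,0,0],
)

```text
time: 14.5
eef_pos: [0.479, 0.1889, 0.1337]
tcp_rot: [3.133, 0.001, 0.105]
force: [1.6, -16.7, 7.7]
opening: 0.0196
finger_force: 60.0
```

apply_moves(
  rows=[0,-0.05,-0.02,0,0,0,0,-0.05,-0.02,0,0,0,0,0,0,0,0,0],
)

```text
time: 14.8
eef_pos: [0.479, 0.189, 0.1339]
tcp_rot: [3.132, 0.001, 0.104]
force: [2.6, -17.5, 3.8]
opening: 0.02
finger_force: 60.0
```

```bash
python3 st.py
```

```text
14.8 lat 0.4969 s 0.1352 z 0.1339 rot [3.1322 0.001  0.104 ] F lat,push,z 0.6780226790533811 -17.694748255722917 3.8234190471631466 M [-2.7981 -0.5769  0.2705] 0.01995419107333161 60.04956364631653
```

apply_moves(
  rows=[0,0,0,0,0,0,0,0,0,0,0,0,0,0,0,0,0,0,0,0,0,0,0,0,0,0,0,0,0,0,0,0,0,0,0,0,0,0,0,0,0,0,0,0,0,0,0,0,0,0,0,0,0,0,0,0,0,0,0,0,0,0,0,0,0,0],
)

```text
time: 15.9
eef_pos: [0.479, 0.1889, 0.1338]
tcp_rot: [3.132, 0.001, 0.104]
force: [3.2, -17.3, 5.6]
opening: 0.0195
finger_force: 60.1
```

```bash
python3 st.py
```

```text
15.9 lat 0.4969 s 0.1352 z 0.1338 rot [3.1322 0.001  0.1039] F lat,push,z 1.3076094597507697 -17.5827087357981 5.644268271295234 M [-2.7286 -0.5798  0.2342] 0.019452058434758536 60.05060791969299
```

apply_moves(
  rows=[0,0.1,0,0,0,0,0,0.1,0,0,0,0,0,0.1,0,0,0,0,0,0.1,0,0,0,0,0,0,0,0,0,0],
)

```text
time: 16.4
eef_pos: [0.479, 0.1888, 0.1337]
tcp_rot: [3.137, -0.0, 0.107]
force: [2.5, -7.6, -0.9]
opening: 0.0196
finger_force: 60.0
```

```bash
python3 st.py
```

```text
16.4 lat 0.4968 s 0.1351 z 0.1337 rot [ 3.1373 -0.0004  0.1066] F lat,push,z 1.6770943021019713 -7.850362255291706 -0.9185451220200795 M [-1.1876 -0.7392  0.185 ] 0.0195993933965561 59.98756170272827
```

apply_moves(
  rows=[0,0.1,0.01,0,0,0,0,0.1,0.01,0,0,0,0,0,0,0,0,0],
)

```text
time: 16.7
eef_pos: [0.4788, 0.1887, 0.1337]
tcp_rot: [3.139, -0.0, 0.108]
force: [3.9, -5.7, -3.5]
opening: 0.0197
finger_force: 60.0
```

apply_moves(
  rows=[0,0,0,0,0,0,0,0,0,0,0,0,0,0,0,0,0,0,0,0,0,0,0,0],
  hand=0,
)

```text
time: 17.1
eef_pos: [0.4778, 0.1913, 0.1342]
tcp_rot: [-3.141, 0.0, 0.11]
force: [-0.7, 0.2, -0.4]
opening: 0.0457
finger_force: 0.0
```

```bash
python3 st.py
```

```text
17.1 lat 0.4959 s 0.1377 z 0.1342 rot [-3.1413  0.0001  0.1104] F lat,push,z -0.6475331908436452 0.3160178895324112 -0.4361469551319846 M [ 0.0039 -0.0131  0.0003] 0.04565446448130506 0.0
```

Released freely. Retract 3 mm back for centring, then straight up and look.

apply_moves(
  rows=[0,0.25,0,0,0,0,0,0,-0.5,0,0,0,0,0,-1,0,0,0,0,0,-1.5,0,0,0,0,0,-2,0,0,0,0,0,-2,0,0,0,0,0,-2,0,0,0,0,0,-2,0,0,0,0,0,-2,0,0,0,0,0,-2,0,0,0,0,0,0,0,0,0],
)

```text
time: 18.2
eef_pos: [0.4797, 0.1892, 0.2876]
tcp_rot: [-3.14, -0.006, 0.11]
force: [-0.5, -0.4, -0.6]
opening: 0.0462
finger_force: 0.0
```

```bash
python3 st.py; python3 - <<'E'
from h import *
im=snap("scene","s5.png")
cv2.imwrite("pics/c5.png",cv2.resize(im[90:220,300:470,::-1],None,fx=4.5,fy=4.5,interpolation=cv2.INTER_CUBIC))
snap("wrist","w5.png")
E
```

```text
18.2 lat 0.4976 s 0.1354 z 0.2876 rot [-3.1401 -0.0062  0.1098] F lat,push,z -0.503299792907452 -0.362402793430038 -0.6424663153909387 M [ 0.0085  0.0011 -0.0326] 0.046160658965183836 0.0
```

View pics/c5.png

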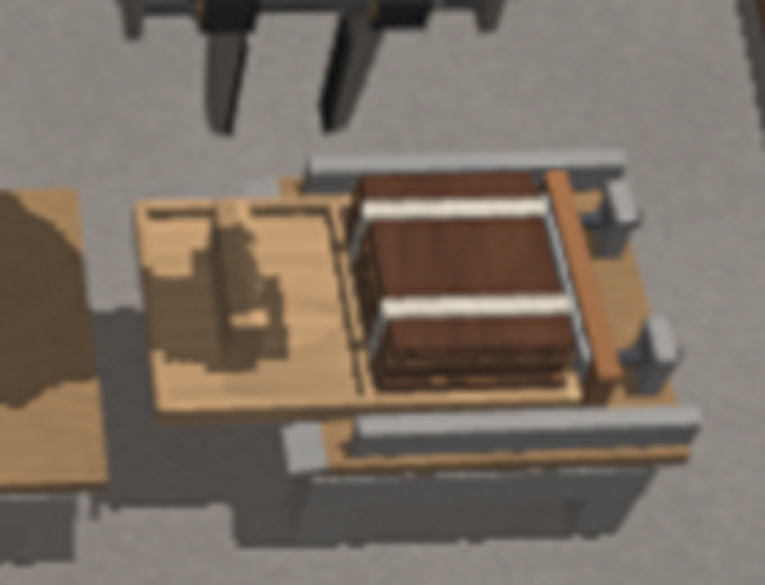

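The tray sits in the bay with its leading edge on the plate (575,340), the bundle on it at (465,280), and the gripper clear. I'm handing in.

```bash
python3 -c "
from station import robot
print(robot.hand_in())"
```

```text
the job is handed in; nothing more can be done
None
```

The tray was slid across the gap without lifting and pressed home on the stop with roughly 11 N past friction for over 1 s. It was then released against the plate with the bundle still on it, and the job was handed in at about 18 s.

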